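# Find the good slot of a heel-plate guide block by feeler drag

## Robot

A 6-joint arm with a two-finger parallel gripper is mounted at the origin on the work surface. World frame = base frame: x ahead of the robot, y to its left, z up, the work surface at z = 0. Lengths are in m, angles in rad, forces in N, time in s.
With the tool pointing down it reaches from about 0.4 to 0.825 m from the base axis. Payload 7 kg.
Tool frame: the origin (TCP) lies midway between the tips of the shut fingers; the grasp point (between the pads) lies 19 mm behind it; z points along the fingers, y is the line along which they close (so a half turn about z gives the same grasp; the last joint's range is limited). The gripper opens to 85 mm and grips with 20 to 120 N. Pads are 22 mm wide; open, the fingers measure 114 mm over their backs; the gripper's body (76 mm by 85 mm) begins 54 mm behind the grasp point. The pads swing forward as they close: fully open they stand 13 mm farther back than shut.
Start: joints at [1.451, 0.359, 0.012, 0, -1.224, -0.288], TCP at [0.268, 0.62, 0.208] pointing down, gripper open.
Joint ranges: [-3.07, 3.07], [-1.43, 2.12], [-1.02, 1.25], [-3.03, 1.67], [-3.05, -0], [-3.03, 3.03]. Speed limits (rad/s): [2.39, 2.39, 3.01, 3.14, 3.14, 3.14].

## Interface

Orientations are given as a 3x3 rotation matrix whose columns are the frame's x, y, z axes.
In Python, from workcell import r, viewer gives the robot as it stands.
- The arm moves only by the tool servo_tool, never from a script. Its argument "moves" is a list of rows, each a list of 2 entries, a list of its own where there are three numbers: the shift along the world's x, y, z in cm, then the turn about the world's z in degrees. A call has exactly 5 rows; each row shifts and turns the commanded pose from where the row before left it; what a row does not reach is not made up. A row lasts 1/10 s, in which the tool goes at most 50 mm and 8.59 degrees, less where a joint would pass 70% of its speed; a pose out of reach is approached as far as the arm can. A call with a gripper value outside its range is refused whole. "hand" is the gripper command: -1 is fully open, 1 is shut, values between are in proportion, set as the call begins (left out, the last holds). The fingers move at their own pace and stop on an object; the grip force is fixed at half the most. Time passes only in rows, so rows that do not move let the fingers close, or fill a call up. It gives the time, the measured TCP pose, the force, the opening and the grip force at its end, in the units of the state.
- r.read_state(): the state, without advancing time (a new reading comes with each control period).
- viewer.capture(name): name is "side" or "top"; returns a dict with "image" (480x640x3 uint8, blue, green, red), "fx", "fy", "cx", "cy" (pixels), "k1" (the pictures are not rectified: a ray, as slopes to the right and down, at radius r is drawn at 1 + k1 r^2 times it, then the intrinsics apply), "xyz" and "attitude" of the camera in the world. Camera axes: x right, y up, looking along -z (the intrinsics and any distortion apply to the point x, -y, -z); pixel columns grow to the right and rows downward; lengths in m; the calibration is good to about 2 mm. A picture is of the moment at which its call begins. There is no depth.
- r.job_done(): hands the job in; it is judged then, once.
The state is a dict: "t": time; "joint_pos": joint angles; "joint_velocities": joint speeds; "joint_torque": joint torques, N m; "position": TCP position; "tcp_rot": TCP orientation; "ft_force": force on the tool from outside, world axes, zero at the start; "torque": the same for the moment, N m; "width": finger opening in m; "grip_force": force on a finger pad.
Only numpy, scipy, OpenCV 4.12 (cv2) and the standard library are available. Lean on these libraries where they do the work, as an engineer would, in place of code of your own. Each camera call takes 0.05 s, during which the arm holds its last target. There are 200 camera calls.

## Task

The green heel-plate guide block has three sprung slots that look alike: one spring is worn out and lets the gauge blade down with hardly any drag, one is far too stiff, and one is right and gives a light, steady drag of a few newtons. Take the red-handled gauge blade out of its wooden stand, feel for the right slot without ever forcing the blade (back off if the push climbs past about 12 N), and leave the blade let go, standing upright and fully home in the right slot, with everything else on the worktop left undisturbed.

Things in the scene. Friction and masses are not known exactly. Their poses are not given: they have to be found in the camera images.
- blade: Gauge blade, 0.12 kg, loose. Flat steel blade 5 mm thick (its x), 22 mm wide (y), 50 mm long, under a red handle 16 mm thick (x), 26 mm wide (y), 52 mm tall. Origin at the middle of the blade's lower end (nose); z up the blade; handle from z = 50 to 102 mm. The last 2 to 3 mm of the nose are stepped in to 3 mm thick. Starts upright in the stand.
- blade_nose (a point): The middle of the blade's lower end; axes as the blade's.
- blade_handle (a point): The centre of the red handle, 76 mm above the nose; axes as the blade's.
- stand: Dark wooden stand, fixed, 70 x 80 x 38 mm high, origin under its centre. A slot 6.6 mm (x) by 24 mm (y) in its top holds the blade, whose nose rests on the slot's floor 8 mm above the worktop; the handle starts 20 mm above the stand's top.
- block: Green iron guide block, bolted down, about 62 mm (x) by 150 mm (y) by 52 mm high; origin on the worktop under the middle slot's mouth. Three slots in a row along its y, 46 mm apart, go straight down. Mouths 8 mm (x) by 27 mm (y); slot floors 44 mm below the top. With the blade home its handle is 6 mm above the block's top. A slot's -x wall is solid, straight down.
- slot1 (a point): Centre of the mouth of the slot at the block's -y end, level with the block's top; axes as the block's. In each slot a steel shoe is sprung from the +x side toward -x: its face slopes from the mouth's +x edge, 7 mm below the top, to 2.5 mm from the solid wall, 22 mm below the top, then runs straight down. The blade pushes it aside 2.5 to 4 mm (it can give 9).
- slot2 (a point): Centre of the mouth of the middle slot, level with the block's top; axes as the block's. The shoe's side push on the blade is about 0.2 to 0.3 N in the worn slot, 5 to 6 N in the right one; in the stiff one it climbs on the slope, past 12 N, to 30 to 40 N. Drag while sliding: some 0.5 to 1.7 times that, most on the slope, less once stopped. A blade held off the solid wall is pushed sideways (-x) as well. Which slot is which changes.
- slot3 (a point): Centre of the mouth of the slot at the block's +y end, level with the block's top; axes as the block's. A blade let go in the right slot stays standing, pressed against the solid -x wall.
- vise: Small blue cast-iron bench vise gripping a black rubber heel, fixed, about 110 x 100 x 125 mm, with a screw reaching 140 mm to its -x; origin under its centre. Leave alone.
- last: Dark cast-iron shoe last on a round foot, 96 mm across and 106 mm high, loose; origin under the foot's centre. Leave alone.
- hammer: Claw tack hammer lying down, hickory handle 22 mm thick along its x, 235 mm long, 26 mm high; origin on the worktop about mid-length. Leave alone.
- tin: Round open tin of steel heel plates, 84 mm across and 32 mm high, loose; origin under its centre. Leave alone.
Not all that is in view belongs to the job. What is shaped like the stand but turquoise or yellow is not meant.

How it is judged:
By the outcome, as a careful person would: the job done as asked, in the order asked, and still so for the second after the job is handed in, with the robot touching nothing.
It also fails if it takes over 61 s, if anything falls off the work surface, if the arm or the gripper's body presses on something with over 40 N, if the wrist force passes 120 N, or if a joint passes its speed limit or range.

## Working session

There is one attempt and no reset: what is moved stays moved. The work goes in short steps, Python scripts to look and compute and a tool call to move; the robot and the scene stay as the last step left them, time stands still between calls to the robot, and variables do not carry over. Pictures are saved under pics/ and viewed, at most 10 in all, crops included, and the job is handed in when it is done.

Besides the shell and the picture viewer there is one more tool, called as name(argument=value, ...), one argument or row to a line, values as JSON. servo_tool: Moves the arm, as the interface text tells. Its arguments: {"type":"object","properties":{"moves":{"type":"array","items":{"type":"array"}},"hand":{"type":"number"}},"required":["moves"]}

```bash
mkdir -p pics; ls; cat > h.py <<'E'
import numpy as np, cv2
from workcell import r, viewer
def cap(n):
    d=viewer.capture(n); d['n']=n; return d
def ray(d,u,v):
    K=np.array([[d['fx'],0,d['cx']],[0,d['fy'],d['cy']],[0,0,1.]])
    p=cv2.undistortPoints(np.array([[[u,v]]],float),K,np.array([d['k1'],0,0,0,0.]),None,None,None,(cv2.TERM_CRITERIA_COUNT,50,1e-9))[0,0] if 0 else und(d,u,v)
    R=np.array(d['attitude']).reshape(3,3)
    return np.array(d['xyz'],float), R@np.array([p[0],-p[1],-1.])
def und(d,u,v):
    x0=np.array([(u-d['cx'])/d['fx'],(v-d['cy'])/d['fy']]);x=x0.copy()
    for _ in range(50): x=x0/(1+d['k1']*(x@x))
    return x
def onz(d,u,v,z):
    o,k=ray(d,u,v); return o+k*(z-o[2])/k[2]
def proj(d,P):
    R=np.array(d['attitude']).reshape(3,3); c=R.T@(np.array(P,float)-d['xyz'])
    x=np.array([c[0],-c[1]])/-c[2]; x=x*(1+d['k1']*(x@x))
    return np.array([d['fx']*x[0]+d['cx'],d['fy']*x[1]+d['cy']])
E
python3 - <<'E'
from h import *
for n in('top','side'):
    d=cap(n); cv2.imwrite(f'pics/{n}0.png',d['image']); print(n,{k:d[k] for k in d if k!='image'})
s=r.read_state(); print(s['position'],s['tcp_rot'],s['width'],s['ft_force'])
E
```

```text
pics
top {'fx': 486.0857129057113, 'fy': 486.0857129057113, 'cx': 318.7780634431213, 'cy': 242.8159818863866, 'k1': -0.013592703088239393, 'xyz': array([0.42587411, 0.00258354, 1.30495736]), 'attitude': array([[ 0.0028809 ,  0.99349941, -0.11380083],
       [-0.99998552,  0.00234478, -0.00484459],
       [-0.00454626,  0.11381314,  0.99349177]]), 'n': 'top'}
side {'fx': 459.64294569740264, 'fy': 459.64294569740264, 'cx': 326.18976580699695, 'cy': 247.92743006672703, 'k1': -0.044754447064695654, 'xyz': array([ 0.17087218, -0.64511918,  0.76883448]), 'attitude': array([[ 0.85914189,  0.3243396 , -0.39582702],
       [-0.51131096,  0.57564357, -0.63811879],
       [ 0.02088809,  0.75062528,  0.66039789]]), 'n': 'side'}
[0.26755092 0.61922448 0.20695289] [[ 9.17962514e-01 -3.96666881e-01 -4.56796267e-04]
 [-3.96667121e-01 -9.17961459e-01 -1.39844398e-03]
 [ 1.35395044e-04  1.46491521e-03 -9.99998918e-01]] 0.08524787961537786 [-0.65527703 -0.54398073 -0.64310267]
```

View pics/top0.png

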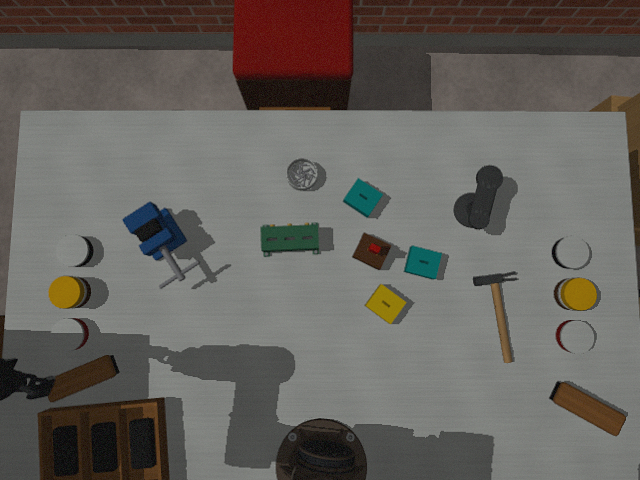

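View pics/side0.png

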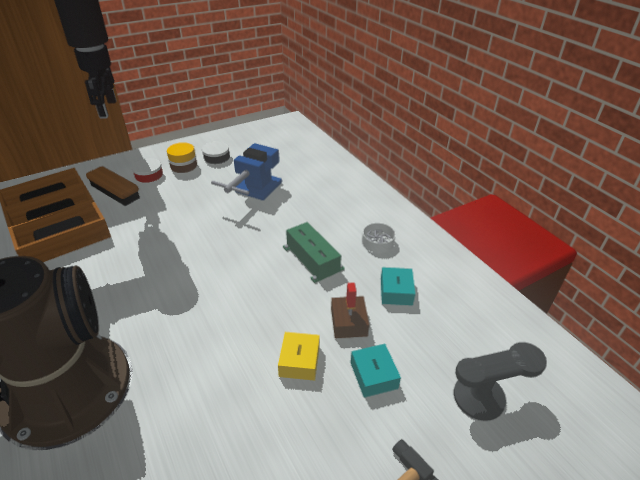

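The blade could be confused with these (top view): the brown stand with the red handle (372,250), the turquoise ones (363,197) and (425,262), the yellow one (386,303), and the red cabinet (293,40). I choose the brown stand with the red handle at (372,250), which is at (350,315) in the side view. The block is at (290,238).

```bash
cat > m.py <<'E'
from h import *
t=cap('top'); s=cap('side')
def comp(m,cx,cy,rad):
    n,l,st,c=cv2.connectedComponentsWithStats(m.astype(np.uint8))
    k=[i for i in range(1,n) if np.hypot(c[i][0]-cx,c[i][1]-cy)<rad]
    k=max(k,key=lambda i:st[i,4]); return (l==k).astype(np.uint8)
def hsv(d): return cv2.split(cv2.cvtColor(d['image'],cv2.COLOR_BGR2HSV))
E
python3 - <<'E'
from m import *
H,S,V=hsv(t)
red=((H<6)|(H>174))&(S>180)&(V>60); 
m=comp(red,378,248,20); print('red top',cv2.minAreaRect(np.argwhere(m)[:,::-1].astype(np.float32)),m.sum())
g=(H>55)&(H<85)&(S>80)
m=comp(g,290,238,30);m=cv2.morphologyEx(m,cv2.MORPH_OPEN,np.ones((5,5)));rc=cv2.minAreaRect(np.argwhere(m)[:,::-1].astype(np.float32));print('blk',rc)
for q in cv2.boxPoints(rc): print(q,onz(t,*q,.052))
H2,S2,V2=hsv(s)
red=((H2<6)|(H2>174))&(S2>150)&(V2>60)
m=comp(red,351,295,20);rc=cv2.minAreaRect(np.argwhere(m)[:,::-1].astype(np.float32));print('red side',rc,m.sum(),cv2.boxPoints(rc))
a=cv2.resize(t['image'][215:275,250:410],None,fx=5,fy=5,interpolation=cv2.INTER_CUBIC)
b=cv2.resize(s['image'][215:345,270:400],None,fx=4,fy=4,interpolation=cv2.INTER_CUBIC)
cv2.imwrite('pics/ct.png',a);cv2.imwrite('pics/cs.png',b)
E
```

```text
red top ((374.1000061035156, 248.3000030517578), (11.180339813232422, 8.497057914733887), 26.56505012512207) 87
blk ((289.34588623046875, 237.8390350341797), (24.427696228027344, 56.73887634277344), 87.87889862060547)
[260.54382 226.68356] [0.61136021 0.16059934 0.052     ]
[317.24384 224.58356] [0.61720724 0.01282913 0.052     ]
[318.14795 248.9945 ] [0.55328007 0.01027949 0.052     ]
[261.44794 251.09451] [0.54745212 0.15719625 0.052     ]
red side ((351.5, 287.0), (8.0, 7.0), 90.0) 60 [[348. 283.]
 [355. 283.]
 [355. 291.]
 [348. 291.]]
```

View pics/ct.png

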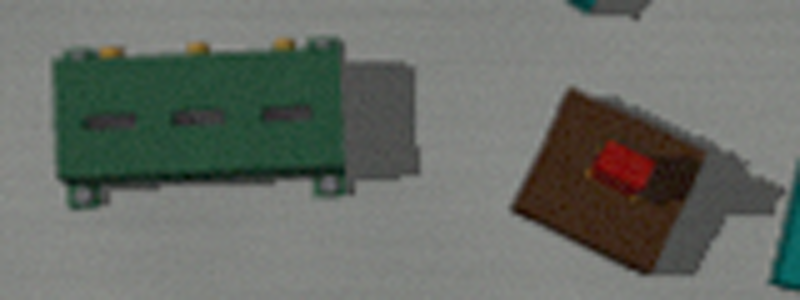

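View pics/cs.png

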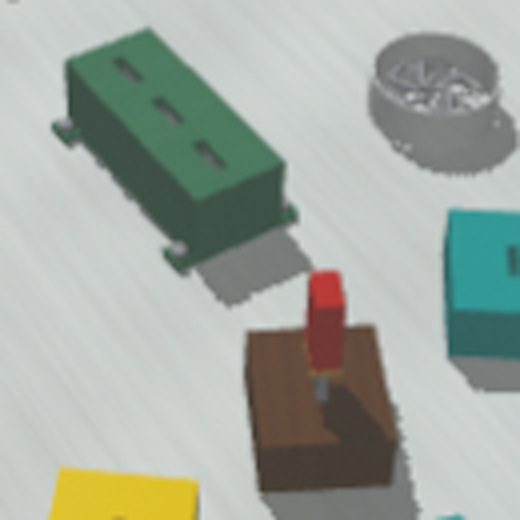

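The crops confirm the brown stand holds the red-handled blade. The three slots are at about (272,239), (290,238) and (307,238) in the top view, and the brass adjusters are on the block's +x side.

```bash
cat >> m.py <<'E'
def tri(d1,p1,d2,p2):
    o1,k1=ray(d1,*p1);o2,k2=ray(d2,*p2);k1/=np.linalg.norm(k1);k2/=np.linalg.norm(k2)
    a=np.linalg.lstsq(np.stack([k1,-k2],1),o2-o1,rcond=None)[0]
    A,B=o1+a[0]*k1,o2+a[1]*k2; return (A+B)/2,np.linalg.norm(A-B)
def slots(d):
    H,S,V=hsv(d); g=((H>55)&(H<90)&(S>70)).astype(np.uint8)
    c0=(290,238) if d['n']=='top' else (313,250)
    m=comp(g,*c0,30); cn,h=cv2.findContours(m,cv2.RETR_CCOMP,cv2.CHAIN_APPROX_NONE)
    # weight by loss of green saturation, inside filled outline
    f=cv2.drawContours(np.zeros_like(m),[max(cn,key=cv2.contourArea)],-1,1,-1)
    f=cv2.erode(f,np.ones((5,5)))
    n,l,st,c=cv2.connectedComponentsWithStats(((S<90)&(f>0)).astype(np.uint8))
    return m,[(c[i],st[i,4]) for i in range(1,n) if st[i,4]>6]
E
python3 - <<'E'
from m import *
T=slots(t)[1];Sd=slots(s)[1]
for d,L in((t,T),(s,Sd)):
    for c,a in L: print(d['n'],c,a,onz(d,*c,.052))
H,S,V=hsv(t)
red=((H<8)|(H>172))&(S>150)&(V>40); m=comp(red,375,248,20)
n=np.argwhere(m)[:,::-1].astype(np.float32);rc=cv2.minAreaRect(n);print(rc)
print('handle top',onz(t,*n.mean(0),.11))
br=((H<20)&(S>60)&(V<140)&(V>20)).astype(np.uint8); br[:, :345]=0;br[:,400:]=0;br[:225]=0;br[280:]=0
m=comp(cv2.morphologyEx(br,cv2.MORPH_CLOSE,np.ones((5,5))),372,250,15);rc=cv2.minAreaRect(np.argwhere(m)[:,::-1].astype(np.float32));print('stand',rc)
b=[onz(t,*q,.038) for q in cv2.boxPoints(rc)];print(np.round(b,4),np.mean(b,0))
for i in range(4):
    e=b[(i+1)%4]-b[i];print(np.linalg.norm(e),np.degrees(np.arctan2(e[1],e[0])))
# handle in side: crop corners
for p in((270+326/4,215+272/4),(270+322/4,215+374/4)): print(p)
print('side handle top z.11',onz(s,270+327/4,215+287/4,.11))
E
```

```text
top [289.5625 238.    ] 32 [0.5818119  0.08464185 0.052     ]
top [307.15625 237.28125] 32 [0.58379901 0.03893146 0.052     ]
top [272. 239.] 27 [0.57908894 0.13026852 0.052     ]
side [301.76190476 232.42857143] 42 [0.57774159 0.12638329 0.052     ]
side [311.45238095 242.42857143] 42 [0.57998435 0.08195345 0.052     ]
side [321.9047619  253.38095238] 42 [0.58198951 0.03590771 0.052     ]
((374.1000061035156, 248.30001831054688), (12.074766159057617, 8.497057914733887), 26.56505012512207)
handle top [ 0.54978579 -0.12817649  0.11      ]
stand ((371.697021484375, 250.7145538330078), (30.36329460144043, 27.514484405517578), 25.64100456237793)
[[ 0.5351 -0.0783  0.038 ]
 [ 0.6006 -0.11    0.038 ]
 [ 0.566  -0.1815  0.038 ]
 [ 0.5009 -0.1495  0.038 ]] [ 0.55063549 -0.12982207  0.038     ]
0.07275206344035308 -25.76594914396156
0.0794059373152758 -115.82459006135932
0.07252353094406025 153.87360887488424
0.07894980053468124 64.34196423562317
(351.5, 283.0)
(350.5, 308.5)
side handle top z.11 [ 0.55032713 -0.1336429   0.11      ]
```

servo_tool(
  moves=[
    [[1.4, -3.7, 0], -4.6],
    [[1.4, -3.7, 0], -4.6],
    [[1.4, -3.7, 0], -4.6],
    [[1.4, -3.7, 0], -4.6],
    [[1.4, -3.7, 0], -4.6],
  ],
  hand=-1,
)

```text
t: 0.8
position: [0.338, 0.4331, 0.2079]
tcp_rot: [[0.688, -0.726, 0.0], [-0.726, -0.688, 0.0], [-0.0, -0.0, -1.0]]
ft_force: [0.6, -0.3, 0.0]
width: 0.0854
grip_force: 0.0
```

servo_tool(
  moves=[
    [[1.4, -3.7, 0], -4.6],
    [[1.4, -3.7, 0], -4.6],
    [[1.4, -3.7, 0], -4.6],
    [[1.4, -3.7, 0], -4.6],
    [[1.4, -3.7, 0], -4.6],
  ],
)

```text
t: 1.3
position: [0.4079, 0.2481, 0.2081]
tcp_rot: [[0.35, -0.937, 0.0], [-0.937, -0.35, 0.001], [-0.0, -0.001, -1.0]]
ft_force: [1.2, 0.2, -1.2]
width: 0.0849
grip_force: 0.0
```

servo_tool(
  moves=[
    [[1.4, -3.7, 0], -4.6],
    [[1.4, -3.7, 0], -4.6],
    [[1.4, -3.7, 0], -4.6],
    [[1.4, -3.7, 0], -4.6],
    [[1.4, -3.7, 0], -4.6],
  ],
)

```text
t: 1.8
position: [0.478, 0.0631, 0.2082]
tcp_rot: [[-0.044, -0.999, 0.001], [-0.999, 0.044, 0.0], [-0.001, -0.001, -1.0]]
ft_force: [0.5, 0.7, -0.1]
width: 0.0854
grip_force: 0.0
```

servo_tool(
  moves=[
    [[1.4, -3.7, 0], -4.6],
    [[1.4, -3.7, 0], -4.6],
    [[1.4, -3.7, 0], -4.6],
    [[1.4, -3.7, 0], -4.6],
    [[1.4, -3.7, 0], -4.6],
  ],
)

```text
t: 2.3
position: [0.5481, -0.1221, 0.208]
tcp_rot: [[-0.431, -0.902, 0.0], [-0.902, 0.431, 0.0], [-0.0, -0.0, -1.0]]
ft_force: [1.7, 0.6, 1.4]
width: 0.0853
grip_force: 0.0
```

servo_tool(
  moves=[
    [[0.1, -0.4, -3.0], -0.4],
    [[0.1, -0.4, -3.0], 0],
    [[0, 0, -3.0], 0],
    [[0, 0, -3.0], 0],
    [[0, 0, -1.9], 0],
  ],
)

```text
t: 2.8
position: [0.5485, -0.1286, 0.0666]
tcp_rot: [[-0.435, -0.9, -0.002], [-0.9, 0.435, 0.0], [0.001, 0.002, -1.0]]
ft_force: [0.4, 0.8, 1.3]
width: 0.0854
grip_force: 0.0
```

servo_tool(
  moves=[
    [[0, 0, 0], 0],
    [[0, 0, 0], 0],
    [[0, 0, 0], 0],
    [[0, 0, 0], 0],
    [[0, 0, 0], 0],
  ],
  hand=0.5,
)

```text
t: 3.3
position: [0.5503, -0.1283, 0.0699]
tcp_rot: [[-0.435, -0.901, 0.002], [-0.901, 0.435, 0.0], [-0.001, -0.002, -1.0]]
ft_force: [-0.2, -0.1, 0.2]
width: 0.021
grip_force: 0.0
```

servo_tool(
  moves=[
    [[0, 0, 0], 0],
    [[0, 0, 0], 0],
    [[0, 0, 0], 0],
    [[0, 0, 0], 0],
    [[0, 0, 0], 0],
  ],
  hand=1,
)

```text
t: 3.8
position: [0.5508, -0.1285, 0.0699]
tcp_rot: [[-0.434, -0.901, 0.002], [-0.901, 0.434, -0.0], [-0.001, -0.002, -1.0]]
ft_force: [-0.1, 0.1, 6.1]
width: 0.0146
grip_force: 60.3
```

```bash
python3 - <<'E'
from m import *
st=r.read_state();print(st['position'],st['ft_force'],st['torque'])
cv2.imwrite('pics/g.png',cv2.resize(s['image'][215:345,270:400],None,fx=4,fy=4,interpolation=cv2.INTER_CUBIC))
E
```

```text
[ 0.55082505 -0.12847097  0.06989403] [ 0.72580451 -1.13487774  6.28074851] [-0.11706026 -0.17267888 -0.00343525]
```

View pics/g.png

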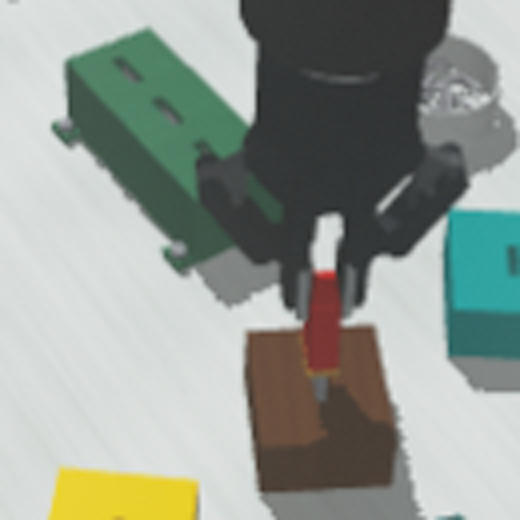

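The side crop shows the red handle gripped between the pads at about (322,320) in crop pixels. The stand is undisturbed. Next I lift.

servo_tool(
  moves=[
    [[0, 0, 0.6], 0],
    [[0, 0, 1.5], 0],
    [[0, 0, 2], 0],
    [[0, 0, 2], 0],
    [[0, 0, 2], 0],
  ],
)

```text
t: 4.4
position: [0.5487, -0.1283, 0.1503]
tcp_rot: [[-0.435, -0.9, -0.002], [-0.9, 0.435, 0.0], [0.0, 0.002, -1.0]]
ft_force: [0.4, 0.3, -1.2]
width: 0.0147
grip_force: 59.5
```

servo_tool(
  moves=[
    [[0.4, 2.3, 0], 4],
    [[0.5, 3, 0], 5],
    [[0.5, 3, 0], 5],
    [[0.5, 3, 0], 5],
    [[0.5, 3, 0], 5],
  ],
)

```text
t: 4.9
position: [0.5729, 0.0157, 0.1496]
tcp_rot: [[-0.028, -1.0, -0.001], [-1.0, 0.028, 0.0], [0.0, 0.001, -1.0]]
ft_force: [0.3, 0.4, -1.5]
width: 0.0146
grip_force: 59.5
```

servo_tool(
  moves=[
    [[0.5, 2.3, 0], 4.5],
    [[0, 0, 0], 0],
    [[0, 0, 0], 0],
    [[0, 0, 0], 0],
    [[0, 0, 0], 0],
  ],
)

```text
t: 5.4
position: [0.5783, 0.0368, 0.1497]
tcp_rot: [[0.046, -0.999, -0.0], [-0.999, -0.046, -0.0], [0.0, 0.0, -1.0]]
ft_force: [-0.6, -0.2, -1.1]
width: 0.0142
grip_force: 59.4
```

```bash
python3 - <<'E'
from m import *
p=r.read_state()['position'];print(p)
for z in(.064,.062,.052,.012,.0):
    pass
n=p-[0,0,.062]; q=proj(s,n);print('pred nose px',q,proj(s,n+[0,.011,0]),proj(s,n-[0,.011,0]),'handle',proj(s,n+[0,0,.05]))
x,y=(int(v) for v in q); c=s['image'][y-45:y+35,x-50:x+50]
print('crop origin',x-50,y-45)
cv2.imwrite('pics/n.png',cv2.resize(c,None,fx=8,fy=7.5 if 0 else 7,interpolation=cv2.INTER_CUBIC))
E
```

```text
[0.57851435 0.03689474 0.14986434]
pred nose px [320.60049278 241.92734652] [318.18347578 239.20426971] [323.05025396 244.6873121 ] handle [320.89267811 224.70917473]
crop origin 270 196
```

View pics/n.png

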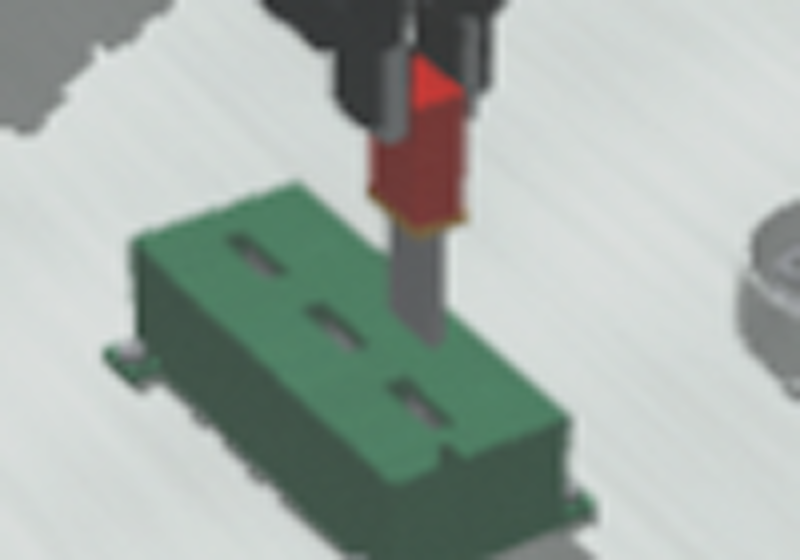

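The crop shows the blade hanging upright over slot 1. Its nose edge runs from about (319,240.6) to (325,245.7) in full-image pixels, and the slot 1 mouth is centred near (322,253).

```bash
python3 - <<'E'
from m import *
d=s; im=d['image']; H,S,V=hsv(d)
y0,y1,x0,x1=228,250,312,330
print('V');print(V[y0:y1,x0:x1]);print('S');print(S[y0:y1,x0:x1])
for p in((318.9,240.6),(325.0,245.7),(321.9,243.1)): print(p,onz(d,*p,.0878))
T=slots(t)[1];print([ (c,onz(t,*c,.052)) for c,a in T])
E
```

```text
V
[[129 151 188 210 212 204 162  96 105 113 119 121 120 128 161 183 199 213]
 [128 129 150 188 211 203 162  97  95 105 114 112 108 138 201 215 214 213]
 [129 125 129 150 189 202 162  97  95  95 101  98 102 150 217 216 216 215]
 [128 128 127 129 148 169 152  96  96  95  97  98 101 149 217 218 217 215]
 [127 128 127 126 126 130 126  97  96  93  96  98 101 149 217 218 217 218]
 [127 127 127 128 126 124 111  96  96  96  95  98 100 150 218 218 219 218]
 [128 127 127 127 127 125 111  97  96  95  96  98 100 150 218 218 218 219]
 [127 127 127 128 127 125 113  97  97  97  96  97 100 150 218 218 219 219]
 [127 128 127 128 127 126 112  97  96  95  96  98 102 150 218 219 219 219]
 [128 127 128 127 127 124 113  97  97  95  97  98 101 150 219 219 219 219]
 [128 127 128 128 128 125 113  97  97  96  97  98 102 150 218 219 219 219]
 [127 128 128 128 127 125 113  98  96  96  95  97 101 143 210 219 219 219]
 [118 127 127 128 127 127 119 101  96  96  96  98 101 122 177 212 219 219]
 [ 99 118 128 128 127 128 126 116  97  97  96  98 102 110 140 177 210 219]
 [ 89 100 120 128 127 129 128 126 112  98  96  9
[... 1658 characters left out ...]
  42  99  71  32  13]
 [ 23  54  82  93  98  94  98  98  90  61  18  10  13  42  96  97  72  32]
 [ 26  20  59  89  93  98  98  96  98  90  65  18  15  60  96  99  95  72]
 [ 58  29  54  76  93  94  96  98  98  98  93  65  53  86  98  96  95  96]
 [ 88  70  82  90  95  95  96  96 100  98  96  92  87  98  98  98  98  96]
 [ 95  95  97  96  95  95  95  96  98  98  96  98 100  98  98  98  96  95]
 [ 95  96  98  98  96  96  95  95  96  98  98  98  96 100 100  98  96  98]
 [ 98  96  96  96  98  96  96  93  90  94  97  98  98 100  98  98  98  96]]
(318.9, 240.6) [0.57751304 0.04288798 0.0878    ]
(325.0, 245.7) [0.58061919 0.02079501 0.0878    ]
(321.9, 243.1) [0.57906465 0.03197889 0.0878    ]
[]
```

```bash
python3 - <<'E'
from m import *
from scipy.optimize import fsolve
d=s; z=.0879; a=np.radians(2.7); ex=np.array([np.cos(a),np.sin(a),0]); ey=np.array([-np.sin(a),np.cos(a),0])
def f(q):
    n=np.array([q[0],q[1],z]); e=proj(d,n-ex*.0018)
    return [proj(d,n+[0,0,.008])[0]-321.5, e[1]-e[0]+78.0]
q=fsolve(f,[.578,.034]);print('nose side-view',q, r.read_state()['position'])
n=np.array([*q,z]);print([proj(d,n+ex*i+ey*j) for i,j in((-.0015,.011),(-.0015,-.011),(.0015,-.011))])
E
```

```text
nose side-view [0.57914931 0.03414966] [0.57866778 0.03729787 0.14983809]
[array([318.27896645, 240.0807747 ]), array([323.54845241, 245.4340787 ]), array([324.65913608, 244.97099085])]
```

servo_tool(
  moves=[
    [[0.36, 0.18, 0], 0],
    [[0, 0, -1.5], 0],
    [[0, 0, -1.0], 0],
    [[0, 0, -0.6], 0],
    [[0, 0, 0], 0],
  ],
)

```text
t: 6.2
position: [0.5817, 0.0393, 0.1177]
tcp_rot: [[0.048, -0.999, -0.002], [-0.999, -0.048, -0.001], [0.001, 0.002, -1.0]]
ft_force: [0.8, -0.1, -2.2]
width: 0.0147
grip_force: 59.5
```

servo_tool(
  moves=[
    [[0, 0, -0.15], 0],
    [[0, 0, -0.15], 0],
    [[0, 0, -0.15], 0],
    [[0, 0, -0.1], 0],
    [[0, 0, 0], 0],
  ],
)

```text
t: 6.7
position: [0.5823, 0.0394, 0.1133]
tcp_rot: [[0.048, -0.999, 0.0], [-0.999, -0.048, 0.0], [-0.0, -0.0, -1.0]]
ft_force: [0.1, -0.7, -1.0]
width: 0.0143
grip_force: 59.5
```

servo_tool(
  moves=[
    [[0, 0, -0.1], 0],
    [[0, 0, -0.1], 0],
    [[0, 0, -0.1], 0],
    [[0, 0, -0.1], 0],
    [[0, 0, 0], 0],
  ],
)

```text
t: 7.2
position: [0.5822, 0.0394, 0.1091]
tcp_rot: [[0.048, -0.999, -0.0], [-0.999, -0.048, -0.0], [0.0, 0.0, -1.0]]
ft_force: [0.4, 0.2, -1.5]
width: 0.0145
grip_force: 59.5
```

servo_tool(
  moves=[
    [[-0.05, 0, 0], 0],
    [[-0.05, 0, 0], 0],
    [[-0.05, 0, 0], 0],
    [[0, 0, 0], 0],
    [[0, 0, 0], 0],
  ],
)

```text
t: 7.7
position: [0.5808, 0.0395, 0.1094]
tcp_rot: [[0.048, -0.999, 0.0], [-0.999, -0.048, 0.0], [-0.0, -0.0, -1.0]]
ft_force: [0.1, -0.4, -1.6]
width: 0.0145
grip_force: 59.5
```

servo_tool(
  moves=[
    [[-0.05, 0, 0], 0],
    [[0, 0, 0], 0],
    [[-0.05, 0, 0], 0],
    [[0, 0, 0], 0],
    [[0, 0, 0], 0],
  ],
)

```text
t: 8.2
position: [0.5802, 0.0395, 0.1094]
tcp_rot: [[0.048, -0.999, 0.001], [-0.999, -0.048, 0.0], [-0.0, -0.001, -1.0]]
ft_force: [2.0, -0.2, -1.7]
width: 0.0142
grip_force: 59.4
```

servo_tool(
  moves=[
    [[0.02, 0, -0.2], 0],
    [[0, 0, -0.2], 0],
    [[0, 0, -0.2], 0],
    [[0, 0, -0.1], 0],
    [[0, 0, -0.1], 0],
  ],
)

```text
t: 8.7
position: [0.5803, 0.0395, 0.1014]
tcp_rot: [[0.048, -0.999, 0.001], [-0.999, -0.048, 0.0], [-0.0, -0.001, -1.0]]
ft_force: [2.4, -0.4, 0.0]
width: 0.0143
grip_force: 59.7
```

servo_tool(
  moves=[
    [[0, 0, -0.06], 0],
    [[0, 0, -0.06], 0],
    [[0, 0, -0.06], 0],
    [[0, 0, -0.06], 0],
    [[0, 0, -0.06], 0],
  ],
)

```text
t: 9.2
position: [0.5802, 0.0395, 0.0984]
tcp_rot: [[0.048, -0.999, 0.0], [-0.999, -0.048, 0.0], [-0.0, -0.001, -1.0]]
ft_force: [2.1, 0.5, 0.4]
width: 0.0146
grip_force: 59.8
```

servo_tool(
  moves=[
    [[0, 0, -0.05], 0],
    [[0, 0, -0.05], 0],
    [[0, 0, -0.05], 0],
    [[0, 0, -0.05], 0],
    [[0, 0, -0.05], 0],
  ],
)

```text
t: 9.7
position: [0.5803, 0.0395, 0.0962]
tcp_rot: [[0.048, -0.999, 0.001], [-0.999, -0.048, 0.0], [-0.0, -0.001, -1.0]]
ft_force: [2.4, 0.2, 6.2]
width: 0.0145
grip_force: 60.4
```

servo_tool(
  moves=[
    [[0, 0, -0.03], 0],
    [[0, 0, -0.03], 0],
    [[0, 0, -0.03], 0],
    [[0, 0, -0.03], 0],
    [[0, 0, -0.03], 0],
  ],
)

```text
t: 10.2
position: [0.5805, 0.0394, 0.0952]
tcp_rot: [[0.048, -0.999, 0.001], [-0.999, -0.048, 0.0], [0.0, -0.001, -1.0]]
ft_force: [2.1, 0.0, 7.2]
width: 0.0141
grip_force: 60.7
```

servo_tool(
  moves=[
    [[0, 0, -0.02], 0],
    [[0, 0, -0.02], 0],
    [[0, 0, -0.02], 0],
    [[0, 0, -0.02], 0],
    [[0, 0, -0.02], 0],
  ],
)

```text
t: 10.7
position: [0.5805, 0.0394, 0.0943]
tcp_rot: [[0.048, -0.999, 0.001], [-0.999, -0.048, -0.0], [0.0, -0.001, -1.0]]
ft_force: [1.3, -0.1, 8.3]
width: 0.014
grip_force: 60.8
```

servo_tool(
  moves=[
    [[0, 0, -0.02], 0],
    [[0, 0, -0.02], 0],
    [[0, 0, -0.02], 0],
    [[0, 0, -0.02], 0],
    [[0, 0, -0.02], 0],
  ],
)

```text
t: 11.2
position: [0.5805, 0.0394, 0.0933]
tcp_rot: [[0.048, -0.999, 0.001], [-0.999, -0.048, 0.0], [0.0, -0.001, -1.0]]
ft_force: [1.7, 0.1, 9.3]
width: 0.0143
grip_force: 60.8
```

servo_tool(
  moves=[
    [[0, 0, -0.01], 0],
    [[0, 0, -0.01], 0],
    [[0, 0, -0.01], 0],
    [[0, 0, -0.01], 0],
    [[0, 0, -0.02], 0],
  ],
)

```text
t: 11.7
position: [0.5806, 0.0394, 0.0928]
tcp_rot: [[0.048, -0.999, 0.001], [-0.999, -0.048, -0.0], [0.0, -0.001, -1.0]]
ft_force: [1.9, 0.2, 7.3]
width: 0.0146
grip_force: 60.8
```

servo_tool(
  moves=[
    [[0, 0, -0.02], 0],
    [[0, 0, -0.02], 0],
    [[0, 0, -0.02], 0],
    [[0, 0, -0.02], 0],
    [[0, 0, -0.02], 0],
  ],
)

```text
t: 12.2
position: [0.5806, 0.0394, 0.0918]
tcp_rot: [[0.048, -0.999, 0.001], [-0.999, -0.048, 0.0], [0.0, -0.001, -1.0]]
ft_force: [2.2, 0.7, 8.9]
width: 0.0145
grip_force: 60.8
```

servo_tool(
  moves=[
    [[0, 0, -0.02], 0],
    [[0, 0, -0.02], 0],
    [[0, 0, -0.02], 0],
    [[0, 0, -0.02], 0],
    [[0, 0, -0.02], 0],
  ],
)

```text
t: 12.7
position: [0.5807, 0.0394, 0.0909]
tcp_rot: [[0.048, -0.999, 0.002], [-0.999, -0.048, -0.0], [0.0, -0.002, -1.0]]
ft_force: [2.1, -0.7, 8.5]
width: 0.0144
grip_force: 60.8
```

servo_tool(
  moves=[
    [[0, 0, -0.02], 0],
    [[0, 0, -0.02], 0],
    [[0, 0, -0.02], 0],
    [[0, 0, -0.02], 0],
    [[0, 0, -0.02], 0],
  ],
)

```text
t: 13.2
position: [0.5807, 0.0394, 0.0899]
tcp_rot: [[0.048, -0.999, 0.002], [-0.999, -0.048, 0.0], [0.0, -0.002, -1.0]]
ft_force: [0.8, 0.0, 8.8]
width: 0.0146
grip_force: 60.9
```

servo_tool(
  moves=[
    [[0, 0, -0.03], 0],
    [[0, 0, -0.03], 0],
    [[0, 0, -0.03], 0],
    [[0, 0, -0.03], 0],
    [[0, 0, -0.03], 0],
  ],
)

```text
t: 13.7
position: [0.5806, 0.0394, 0.088]
tcp_rot: [[0.048, -0.999, 0.001], [-0.999, -0.048, 0.0], [0.0, -0.001, -1.0]]
ft_force: [1.4, -0.8, 7.2]
width: 0.0145
grip_force: 60.6
```

servo_tool(
  moves=[
    [[0, 0, -0.04], 0],
    [[0, 0, -0.04], 0],
    [[0, 0, -0.04], 0],
    [[0, 0, -0.04], 0],
    [[0, 0, -0.04], 0],
  ],
)

```text
t: 14.2
position: [0.5806, 0.0395, 0.086]
tcp_rot: [[0.048, -0.999, 0.001], [-0.999, -0.048, 0.0], [0.0, -0.001, -1.0]]
ft_force: [2.2, -0.3, 6.1]
width: 0.0145
grip_force: 60.6
```

The drag plateaued at 8–9 N on the slope and then fell to a steady few newtons. This is the right slot, so I push on home.

servo_tool(
  moves=[
    [[0, 0, -0.12], 0],
    [[0, 0, -0.12], 0],
    [[0, 0, -0.12], 0],
    [[0, 0, -0.12], 0],
    [[0, 0, -0.12], 0],
  ],
)

```text
t: 14.7
position: [0.5808, 0.0395, 0.0801]
tcp_rot: [[0.048, -0.999, 0.002], [-0.999, -0.048, 0.0], [-0.0, -0.002, -1.0]]
ft_force: [2.9, -0.1, 6.7]
width: 0.0147
grip_force: 60.6
```

servo_tool(
  moves=[
    [[0, 0, -0.12], 0],
    [[0, 0, -0.12], 0],
    [[0, 0, -0.12], 0],
    [[0, 0, -0.12], 0],
    [[0, 0, -0.12], 0],
  ],
)

```text
t: 15.2
position: [0.5809, 0.0395, 0.0741]
tcp_rot: [[0.048, -0.999, 0.002], [-0.999, -0.048, 0.0], [-0.0, -0.002, -1.0]]
ft_force: [2.7, -0.5, 7.2]
width: 0.0149
grip_force: 60.6
```

servo_tool(
  moves=[
    [[0, 0, -0.04], 0],
    [[0, 0, -0.04], 0],
    [[0, 0, -0.04], 0],
    [[0, 0, -0.04], 0],
    [[0, 0, -0.04], 0],
  ],
)

```text
t: 15.7
position: [0.581, 0.0396, 0.0722]
tcp_rot: [[0.048, -0.999, 0.002], [-0.999, -0.048, 0.0], [-0.0, -0.002, -1.0]]
ft_force: [3.1, 0.0, 6.8]
width: 0.0143
grip_force: 60.6
```

servo_tool(
  moves=[
    [[0, 0, -0.03], 0],
    [[0, 0, -0.03], 0],
    [[0, 0, -0.03], 0],
    [[0, 0, -0.03], 0],
    [[0, 0, -0.03], 0],
  ],
)

```text
t: 16.2
position: [0.581, 0.0396, 0.0707]
tcp_rot: [[0.048, -0.999, 0.002], [-0.999, -0.048, 0.0], [-0.0, -0.002, -1.0]]
ft_force: [2.6, -0.9, 7.4]
width: 0.0143
grip_force: 60.6
```

servo_tool(
  moves=[
    [[0, 0, -0.01], 0],
    [[0, 0, -0.01], 0],
    [[0, 0, -0.02], 0],
    [[0, 0, -0.02], 0],
    [[0, 0, -0.02], 0],
  ],
)

```text
t: 16.7
position: [0.581, 0.0396, 0.07]
tcp_rot: [[0.048, -0.999, 0.002], [-0.999, -0.048, 0.0], [-0.0, -0.002, -1.0]]
ft_force: [2.9, 0.8, 8.3]
width: 0.0146
grip_force: 60.6
```

servo_tool(
  moves=[
    [[0, 0, -0.01], 0],
    [[0, 0, -0.01], 0],
    [[0, 0, -0.01], 0],
    [[0, 0, -0.01], 0],
    [[0, 0, 0], 0],
  ],
)

```text
t: 17.2
position: [0.5811, 0.0396, 0.0699]
tcp_rot: [[0.048, -0.999, 0.002], [-0.999, -0.048, 0.0], [-0.0, -0.002, -1.0]]
ft_force: [1.8, 0.2, 10.3]
width: 0.0148
grip_force: 61.0
```

servo_tool(
  moves=[
    [[0, 0, 0], 0],
    [[0, 0, 0], 0],
    [[0, 0, 0], 0],
    [[0, 0, 0], 0],
    [[0, 0, 0], 0],
  ],
  hand=0.1,
)

```text
t: 17.7
position: [0.5796, 0.0393, 0.0681]
tcp_rot: [[0.048, -0.999, -0.001], [-0.999, -0.048, -0.0], [0.0, 0.001, -1.0]]
ft_force: [0.9, 0.7, 0.8]
width: 0.0385
grip_force: 0.0
```

servo_tool(
  moves=[
    [[0, 0, 1], 0],
    [[0, 0, 2], 0],
    [[0, 0, 3], 0],
    [[0, 0, 3], 0],
    [[0, 0, 3], 0],
  ],
)

```text
t: 18.2
position: [0.5799, 0.0393, 0.1905]
tcp_rot: [[0.048, -0.999, 0.0], [-0.999, -0.048, 0.0], [0.0, -0.0, -1.0]]
ft_force: [0.4, 0.2, 0.9]
width: 0.0386
grip_force: 0.0
```

servo_tool(
  moves=[
    [[-1, -4, 1], 0],
    [[-1, -5, 0], 0],
    [[-1, -5, 0], 0],
    [[-1, -5, 0], 0],
    [[0, 0, 0], 0],
  ],
)

```text
t: 18.7
position: [0.5389, -0.1522, 0.1994]
tcp_rot: [[0.043, -0.999, 0.0], [-0.999, -0.043, -0.0], [0.001, -0.0, -1.0]]
ft_force: [-0.7, 0.8, 0.1]
width: 0.0382
grip_force: 0.0
```

```bash
python3 - <<'E'
from m import *
a=cv2.resize(t['image'][205:265,250:330],(640,480),interpolation=cv2.INTER_CUBIC)
b=cv2.resize(s['image'][200:290,270:350],None,fx=6,fy=6,interpolation=cv2.INTER_CUBIC)
o=np.zeros((480,800,3),np.uint8);o[:300,:400]=cv2.resize(a,(400,300));o[:450,400:800]=cv2.resize(b,(400,450));cv2.imwrite('pics/f.png',o)
cv2.imwrite('pics/side1.png',s['image'])
E
```

```text
(no output)
```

View pics/f.png

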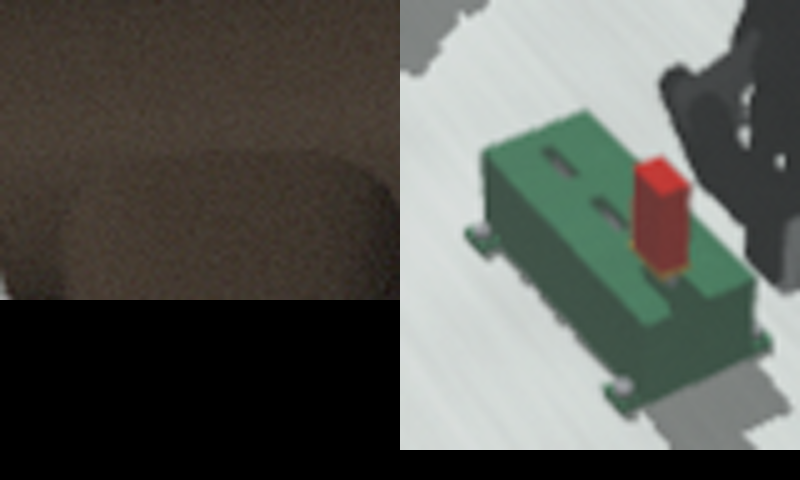

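View pics/side1.png

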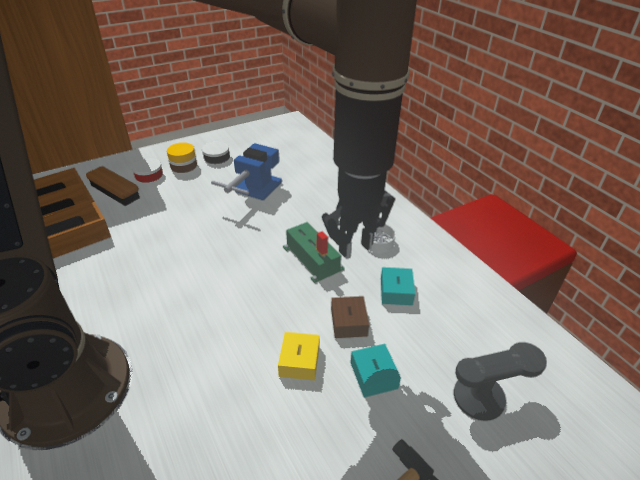

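The blade is upright in slot 1 with its handle at about (322,242) in the side view, low over the block top, and everything else is where it was.

```bash
python3 -c "
from workcell import r
print(r.job_done())"
```

```text
the job is handed in; nothing more can be done
None
```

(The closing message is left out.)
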